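# Click a dicing cassette into the bench dicer

### The arm

A 6-joint arm with a two-finger parallel gripper is mounted at the origin on the work surface. World frame = base frame: x ahead of the robot, y to its left, z up, the work surface at z = 0. Lengths are in m, angles in rad, forces in N, time in s.
With the tool pointing down it reaches from about 0.25 to 0.725 m from the base axis. Payload 9.7 kg.
Tool frame: the origin (TCP) lies midway between the tips of the shut fingers; the grasp point (between the pads) lies 19 mm behind it; z points along the fingers, y is the line along which they close (so a half turn about z gives the same grasp; the last joint's range is limited). The gripper opens to 85 mm and grips with 20 to 120 N. Pads are 22 mm wide; open, the fingers measure 114 mm over their backs; the gripper's body (76 mm by 85 mm) begins 54 mm behind the grasp point. The pads swing forward as they close: fully open they stand 13 mm farther back than shut.
Start: joints at [1.326, 0.087, 0.176, 1.66, 0, 1.571], TCP at [0.133, 0.534, 0.231] pointing down, gripper open.
Joint ranges: [-3.13, 3.13], [-0.85, 1.81], [-1.15, 1.24], [-2.2, 2.28], [-1.44, 1.52], [-3.14, 3.14]. Speed limits (rad/s): [2.22, 2.22, 2.57, 3.14, 3.14, 3.14].

### API

Orientations are given as a unit quaternion [w, x, y, z].
In Python, from rig import readout, camera, get_calibration, close_job, nets gives the robot as it stands. The module is installed in compiled form; this text tells all that it offers.
- The arm moves only by the tool drive_tool, never from a script. Its argument "motion" is one flat list of numbers, 7 for each row, row after row: the shift along the tool's x, y, z in m, then the turn, a rotation vector about the tool's x, y, z in degrees, then the finger opening in m, from 0 to 0.0854. In form: [tx, ty, tz, wx, wy, wz, hand, tx, ty, tz, wx, wy, wz, hand, ...]. A call has 1 to 12 rows; each row shifts and turns the commanded pose from where the row before left it, along the tool's axes as they then stand; what a row does not reach is not made up. A row lasts 1/12 s, in which the tool goes at most 41.7 mm and 7.16 degrees, less where a joint would pass 70% of its speed; a pose out of reach is approached as far as the arm can. A call is refused whole if a number of a shift passes 0.0417 or a number of a turn 7.16, either way. A call with a gripper value outside its range is refused whole. The fingers move at their own pace and stop on an object; "newtons" is the grip in N (left out, the last holds). Time passes only in rows, so rows that do not move let the fingers close. It gives the time, the measured TCP pose, the force, the opening and the grip force at its end, in the units of the state.
- readout.get_obs(): the state, without advancing time (a new reading comes with each control period).
- camera(name): name is "scene" or "top" or "wrist"; returns the picture (480x640x3 uint8, red, green, blue); there is no depth.
- get_calibration(name): a dict with "fovy" (degrees; the focal length in pixels is half the picture's height over the tangent of half this angle, whatever the lens; pixels are square), "cx", "cy" (the principal point, pixels), "k1" (the pictures are not rectified: a ray, as slopes to the right and down, at radius r is drawn at 1 + k1 r^2 times it, then the intrinsics apply), "position" and "rotation" of the camera in the world; the wrist camera has in their place "T_tool_cam" (4x4, takes a point from camera to tool coordinates, whose origin is the TCP and whose axes are the flange's). Camera axes: x right, y up, looking along -z (the intrinsics and any distortion apply to the point x, -y, -z); pixel columns grow to the right and rows downward; lengths in m; the calibration is good to about 2 mm. A picture is of the moment at which its call begins: read the wrist's pose just before it. get_calibration takes no time and is no camera call.
- close_job(): hands the job in; it is judged then, once.
Trained networks look in the newest picture that a camera, given by its name, has taken for a name from the list of things; names that differ only in an ending like _2 or _b are one class to them, and where a whole thing is asked for, a point or a joint stands for the part that bears it (a point fixed in the world has none). Each returns a list of dicts, best first, with "score" (0 to 1); they miss things now and then, are a little off and sometimes report something else, mostly with a low value. They report only what shows in the picture. A call takes as long as a camera call. They do not tell look-alikes from the thing itself.
- nets.recognise(camera, thing): "box" ([left, top, right, bottom] in pixels, round what is visible of it).
- nets.regions_of(camera, thing): "region" (480x640 bool, what is visible of it) and "box" ([left, top, right, bottom] in pixels, round what is visible of it).
The state is a dict: "t": time; "joints": joint angles; "joint_velocities": joint speeds; "joint_efforts": joint torques, N m; "tcp_pos": TCP position; "orientation": TCP orientation; "contact_force": force on the tool from outside, world axes, zero at the start; "ft_torque": the same for the moment, N m; "opening": opening from 0.0 (shut) to 1.0 (fully open); "grasp_force": force on a finger pad.
Only numpy, scipy, OpenCV 4.12 (cv2) and the standard library are available. Lean on these libraries where they do the work, as an engineer would, in place of code of your own. Each camera call takes 0.05 s, during which the arm holds its last target. There are 200 camera calls.

### The job

Fit the coarse dicing cassette (green handle) into the open dicer: slide it in flat under the guide lips and push it home until the spring catch has clicked in behind its tooth, then tug it back lightly to be sure that the catch holds, and let go. Feel your way and do not force it; leave the other cassette and everything else on the counter where it is.

Things in the scene. Friction and masses are not known exactly. Their poses are not given: they have to be found in the camera images.
- coarse_grip (a point): centre of the green handle block of the coarse (wide-meshed) cassette, half-way up it: 22 mm above the cassette's underside. The block is 22 (x) x 18 (y) x 36 mm (z), on a neck 18 mm wide and 25 mm long behind the frame, free on all sides. x points from the handle towards the frame's front edge, which goes in first; z up
- coarse_nose (a point): middle of the front edge of the coarse cassette, at its underside: 136 mm ahead (+x) of and 22 mm below coarse_grip, same axes. The cassette lies flat on the blue board (12 mm thick): a white frame 100 (x) x 96 (y) x 10 mm (z). The first 14 mm of its left (+y) side are the catch tooth, behind it is a notch 37 mm long and 9 mm deep. Mass 0.16 to 0.26 kg
- mouth (a point): middle of the mouth of the fixed dicer's guide channel, on its floor, 90 mm above the counter. x points into the channel, as the cassette goes in; z up. The channel is 99 mm wide (1.5 mm play each side), flared over 10 mm before the mouth. From 20 mm inside, lips 13 mm above the floor reach 5 mm over the cassette's edges. The open lid is hinged 142 mm inside; up to there nothing stands over 25 mm above the floor
- stop_mid (a point): where the front edge of a cassette pushed home against the hard stop bar lies at the middle setting: 100 mm inside the mouth. Stop and pawl sit on one catch plate, slotted to suit cassettes of several lengths and now screwed down up to 12 mm nearer or farther along x: no reading tells where, it must be felt. Cassette and dicer must never press on each other with more than 20 N
- pawl (a joint): angle in rad of the brass sprung pawl at the left (+y) guide: 0 = fully in the channel, 0.10 to 0.13 while the tooth holds it aside, 0 again once clicked in behind the tooth. The front edge meets its ramp 34 to 40 mm before the stop; it clicks in about 2 mm before the stop. Pushing past takes about 3 to 8 N. From home the cassette draws back about 3.5 mm, then the pawl blocks it
- fine_grip (a point): centre of the yellow handle block of the other, fine-meshed cassette, of the same shape, also on the blue board; to be left alone
- knife: kitchen knife, 290 mm, lying flat on the far side of the board, origin at its underside near the middle; leave alone
- bowl: steel bowl, 150 mm across, 75 mm high, origin at its underside; leave alone
- onion: red onion, 74 mm across, 72 mm high, origin at its underside; leave alone
- jar_pink: glass jar with pink label and black lid, 64 mm across, 80 mm high, origin at its underside; leave alone
- jar_gold: amber jar with yellow label and black lid, 64 mm across, 80 mm high, origin at its underside; leave alone
- bottle: glass bottle, 72 mm across, 210 mm high, origin at its underside; leave alone
Not all that is in view belongs to the job. Leave any pink or turquoise look-alike of the part that bears coarse_grip alone.

How it is judged:
By the outcome, as a careful person would: the job done as asked, in the order asked, and still so for the second after the job is handed in, with the robot touching nothing.
It also fails if it takes over 72 s, if anything falls off the work surface, if the arm or the gripper's body presses on something with over 40 N, if the wrist force passes 120 N, or if a joint passes its speed limit or range.

## Working session

There is one attempt and no reset: what is moved stays moved. The work goes in short steps, Python scripts to look and compute and a tool call to move; the robot and the scene stay as the last step left them, time stands still between calls to the robot, and variables do not carry over. Pictures are saved under pics/ and viewed, at most 10 in all, crops included, and the job is handed in when it is done.

Besides the shell and the picture viewer there is one more tool, called after "Request:" by a JSON object that holds its "method" and its "body", one argument or row to a line. drive_tool: Moves the arm, as the interface text tells. Its arguments: {"type":"object","properties":{"motion":{"type":"array","items":{"type":"number"}},"newtons":{"type":"number"}},"required":["motion"]}

```bash
mkdir -p pics
cat > h.py <<'E'
import numpy as np, cv2
from rig import readout, camera, get_calibration, close_job, nets
from scipy.spatial.transform import Rotation as R
def tool():
    o=readout.get_obs(); q=o['orientation']; T=np.eye(4)
    T[:3,:3]=R.from_quat([q[1],q[2],q[3],q[0]]).as_matrix(); T[:3,3]=o['tcp_pos']; return T
def campose(n,T=None):
    c=get_calibration(n)
    if n=='wrist':
        M=(tool() if T is None else T)@np.array(c['T_tool_cam']); return c,M[:3,:3],M[:3,3]
    return c,np.array(c['rotation']).reshape(3,3),np.array(c['position'])
def foc(c): return 240/np.tan(np.radians(c['fovy']/2))
def px2plane(n,uv,z,T=None):
    c,Rm,p=campose(n,T); f=foc(c)
    uv=np.atleast_2d(np.array(uv,float)); K=np.array([[f,0,c['cx']],[0,f,c['cy']],[0,0,1]])
    d=(uv-[c['cx'],c['cy']])/f
    s=d.copy()
    for _ in range(30): s=d/(1+c['k1']*(s**2).sum(1,keepdims=True))
    ray=np.c_[s[:,0],-s[:,1],-np.ones(len(s))]@Rm.T
    return p+ray*((z-p[2])/ray[:,2])[:,None]
def w2px(n,P,T=None):
    c,Rm,p=campose(n,T); f=foc(c); q=(np.atleast_2d(P)-p)@Rm
    s=np.c_[q[:,0],-q[:,1]]/-q[:,2:3]; s=s*(1+c['k1']*(s**2).sum(1,keepdims=True))
    return s*f+[c['cx'],c['cy']]
def save(im,name): cv2.imwrite('pics/'+name,im[:,:,::-1])
E
python3 - <<'E'
from h import *
o=readout.get_obs(); print(o)
for n in ('top','scene'):
    im=camera(n); save(im,n+'.png'); np.save(n+'.npy',im)
    c=get_calibration(n); print(n,c)
    for t in ('coarse_grip','fine_grip','pawl'):
        print(n,t,[(round(d['score'],2),np.round(d['box']).tolist()) for d in nets.recognise(n,t)])
print(get_calibration('wrist'))
E
```

```text
{'t': 0.0, 'joints': array([ 1.32601490e+00,  8.74642790e-02,  1.75098126e-01,  1.65979407e+00,
       -1.32963432e-05,  1.57078859e+00]), 'joint_velocities': array([ 0.00229489,  0.00095266, -0.00013033, -0.00193273,  0.00069065,
       -0.00153557]), 'joint_efforts': array([ 6.12775129e-04, -5.20386565e+01,  4.64801466e+01,  1.64480740e-02,
       -2.05864637e-05,  2.18917705e-06]), 'tcp_pos': array([0.13323511, 0.5333719 , 0.23056228]), 'orientation': array([-7.66600343e-05,  1.22081511e-01,  9.92519843e-01, -6.77657845e-04]), 'contact_force': array([0.30576982, 0.57304426, 1.08755378]), 'ft_torque': array([-0.00091196,  0.06440138,  0.01770025]), 'grasp_force': 0.0, 'opening': 1.001226291406189}
top {'fovy': 43.81920466885209, 'cx': 322.9623996513944, 'cy': 241.89255722619455, 'k1': -0.09915844205141407, 'position': array([ 0.15964957, -0.06765628,  1.68578355]), 'rotation': array([-0.70243239, -0.07355775,  0.07689102,  0.70375121])}
top coarse_grip [(0.84, [233.0, 236.0, 275.0, 293.0]), (0.83, [479.0, 255.0, 521.0, 305.0]), (0.68, [364.0, 311.0, 410.0, 364.0])]
top fine_grip [(
[... 439 characters left out ...]
.0, 377.0, 224.0]), (0.84, [94.0, 321.0, 154.0, 371.0]), (0.7, [212.0, 279.0, 267.0, 338.0]), (0.66, [182.0, 203.0, 218.0, 256.0])]
scene fine_grip [(0.89, [277.0, 250.0, 329.0, 303.0])]
scene pawl [(0.39, [436.0, 208.0, 445.0, 221.0])]
{'fovy': 71.90253275195643, 'cx': 319.25294149372155, 'cy': 240.78979656442192, 'k1': -0.05271134788921285, 'T_tool_cam': array([[ 9.09266729e-04,  9.53797442e-01,  3.00449020e-01,
         7.69719301e-02],
       [ 9.99999529e-01, -9.69129067e-04,  5.02132555e-05,
         2.07441689e-04],
       [ 3.39067153e-04,  3.00448832e-01, -9.53797874e-01,
        -1.42719462e-01],
       [ 0.00000000e+00,  0.00000000e+00,  0.00000000e+00,
         1.00000000e+00]])}
```

```bash
sed -i "s/return c,np.array(c\['rotation'\]).reshape(3,3),np.array(c\['position'\])/q=c['rotation']; return c,R.from_quat([q[1],q[2],q[3],q[0]]).as_matrix(),np.array(c['position'])/" h.py
python3 - <<'E'
from h import *
for b in ([233,236,275,293],[479,255,521,305],[364,311,410,364],[334,205,371,256],[219,171,228,184]):
    print(px2plane('top',[(b[0]+b[2])/2,(b[1]+b[3])/2],.03).round(3))
E
```

```text
[[0.453 0.119 0.03 ]]
[[ 0.407 -0.577  0.03 ]]
[[ 0.248 -0.252  0.03 ]]
[[ 0.551 -0.16   0.03 ]]
[[0.711 0.214 0.03 ]]
```

View pics/top.png

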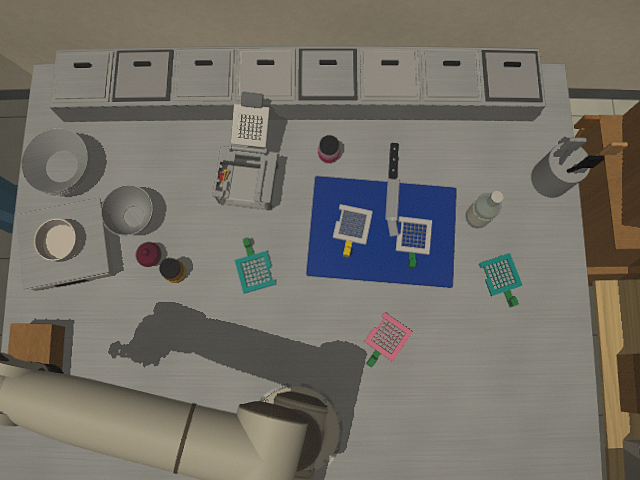

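View pics/scene.png

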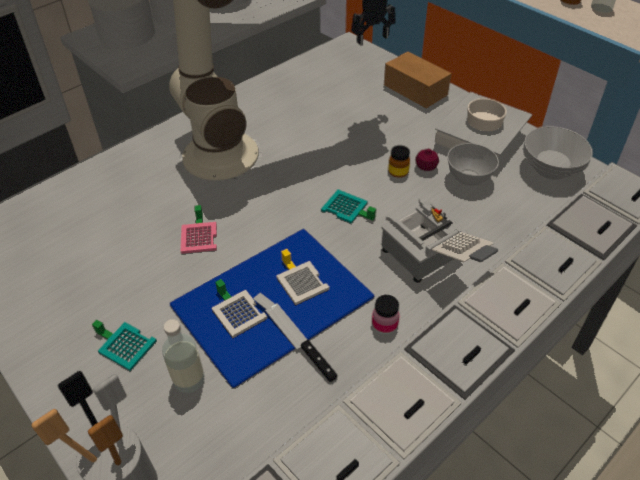

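The top view shows four green-handled cassettes: turquoise ones at (254,268) and (502,277), a pink one at (390,337), and a white wide-meshed one on the blue board at (414,238). The white one is the one meant, because it has a white frame, lies on the board and has a green handle at (413,258). The yellow-handled fine cassette is at (351,225). The knife tip lies close to the coarse frame's left edge, near (393,232). The dicer is at (245,180) with its mouth towards the robot.

I'll look at the dicer with the wrist camera first, since it is on the way.

Request:
{"method": "drive_tool", "body": {
  "motion": [-0.031,-0.026,0,0,0,0,0.085,-0.031,-0.026,0,0,0,0,0.085,-0.031,-0.026,0,0,0,0,0.085,-0.031,-0.026,0,0,0,0,0.085,-0.031,-0.026,0,0,0,0,0.085,-0.031,-0.026,0,0,0,0,0.085,-0.031,-0.026,0,0,0,0,0.085,-0.031,-0.026,0,0,0,0,0.085,-0.031,-0.026,0,0,0,0,0.085,-0.031,-0.026,0,0,0,0,0.085,-0.031,-0.026,0,0,0,0,0.085,0,0,0,0,0,0,0.085]
}}

```text
t: 1.4
tcp_pos: [0.3977, 0.1686, 0.2312]
orientation: [0.001, 0.125, 0.992, -0.001]
contact_force: [-0.4, 0.5, -0.2]
opening: 0.994
grasp_force: 0.0
```

Run:
```python
from h import *
o=readout.get_obs(); print(o['t'],o['joints'].round(3),o['tcp_pos'].round(4),np.abs(o['joint_velocities']).max())
T=tool(); im=camera('wrist'); np.save('w1.npy',im); np.save('w1T.npy',T); save(im,'w1.png')
for t in ('pawl',): print([(round(d['score'],2),np.round(d['box']).tolist()) for d in nets.recognise('wrist',t)])
```

```text
1.4 [ 0.402 -0.194 -0.093  1.671 -0.002  0.653] [0.3977 0.1686 0.2312] 0.1414266412516809
[(0.6, [22.0, 392.0, 107.0, 480.0])]
```

View pics/w1.png

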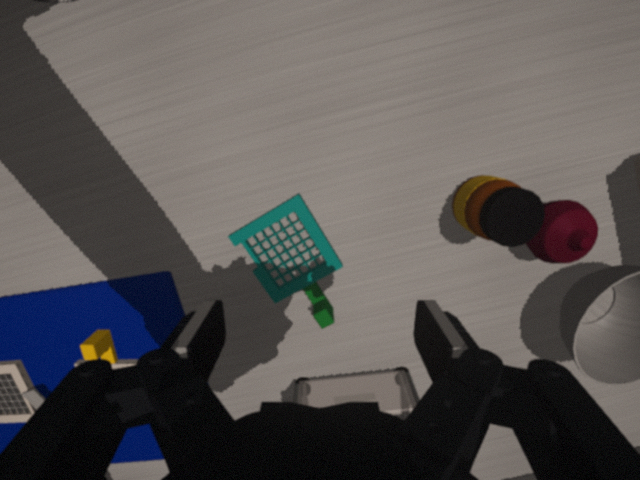

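Run:
```python
from h import *
im=np.load('top.npy'); c=im[80:240,180:300]; save(cv2.resize(c,None,fx=4.5,fy=3.75*1,interpolation=cv2.INTER_CUBIC),'dicer.png')
p=px2plane('top',[[222,150],[214,205],[277,152],[270,208],[243,205]],.1); print(p.round(3))
p=px2plane('top',[[234,105],[269,105],[233,148],[268,148]],.1); print(p.round(3))
```

```text
[[0.769 0.209 0.1  ]
 [0.608 0.225 0.1  ]
 [0.762 0.053 0.1  ]
 [0.599 0.07  0.1  ]
 [0.607 0.145 0.1  ]]
[[0.907 0.18  0.1  ]
 [0.906 0.079 0.1  ]
 [0.775 0.178 0.1  ]
 [0.774 0.079 0.1  ]]
```

View pics/dicer.png

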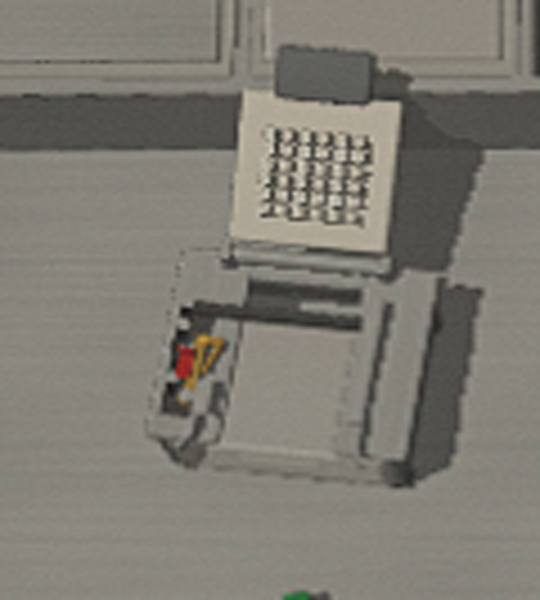

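Request:
{"method": "drive_tool", "body": {
  "motion": [-0.03,0.004,-0.008,0,0,0,0.085,-0.03,0.004,-0.008,0,0,0,0.085,-0.03,0.004,-0.008,0,0,0,0.085,-0.03,0.004,-0.008,0,0,0,0.085,-0.03,0.004,-0.008,0,0,0,0.085,-0.03,0.004,-0.008,0,0,0,0.085,0,0,0,0,0,-7.15,0.085,0,0,0,0,0,-7.15,0.085,0,0,0,0,0,-7.15,0.085,0,0,0,0,0,-7.15,0.085,0,0,0,0,0,-7.15,0.085,0,0,0,0,0,-7.15,0.085]
}}

```text
t: 2.5
tcp_pos: [0.5746, 0.1553, 0.2792]
orientation: [-0.0, -0.254, 0.967, 0.0]
contact_force: [0.3, -0.2, -0.4]
opening: 0.997
grasp_force: 0.0
```

Request:
{"method": "drive_tool", "body": {
  "motion": [0,0,0,0,0,-7.15,0.085,0,0,0,0,0,-7.15,0.085,0,0,0,0,0,-7.15,0.085,0,0,0,0,0,-7.15,0.085,0,0,0,0,0,-7.15,0.085,0,0,0,0,0,-7.15,0.085,0,0,0,0,0,-7.15,0.085,0,0,0,0,0,-7.15,0.085,0,0,0,0,0,-7.15,0.085,0,0,0,0,0,-7.15,0.085,0,0,0,0,0,-7.15,0.085,0,0,0,0,0,-7.15,0.085]
}}

```text
t: 3.5
tcp_pos: [0.5745, 0.1553, 0.2793]
orientation: [-0.0, 0.844, -0.536, -0.0]
contact_force: [-0.3, -0.6, -0.7]
opening: 1.002
grasp_force: 0.0
```

Request:
{"method": "drive_tool", "body": {
  "motion": [0,0,0,0,0,-7.15,0.085,0,0,0,0,0,-7.15,0.085,0,0,0,0,0,-7.15,0.085,0,0,0,0,0,-7.15,0.085,0,0,0,0,0,-7.15,0.085,0,0,0,0,0,-7.15,0.085,0,0,0,0,0,-7.15,0.085,0,0,0,0,0,-7.15,0.085,0,0,0,0,0,-2.5,0.085,0,0,0,0,0,0,0.085]
}}

```text
t: 4.33
tcp_pos: [0.5746, 0.1551, 0.2793]
orientation: [-0.0, 0.999, -0.047, -0.0]
contact_force: [0.6, -1.1, 0.3]
opening: 0.997
grasp_force: 0.0
```

Run:
```python
from h import *
o=readout.get_obs(); print(o['t'],o['joints'].round(3),o['tcp_pos'].round(4),np.abs(o['joint_velocities']).max())
T=tool(); im=camera('wrist'); np.save('w2.npy',im); np.save('w2T.npy',T); save(im,'w2.png'); print(T.round(4))
for t in ('pawl',): print([(round(d['score'],2),np.round(d['box']).tolist()) for d in nets.recognise('wrist',t)])
```

```text
4.3333 [ 0.264  0.226  0.428  1.772  0.    -2.784] [0.5746 0.1551 0.2793] 0.09867815061389228
[[ 9.956e-01 -9.360e-02 -3.000e-04  5.746e-01]
 [-9.360e-02 -9.956e-01  2.000e-04  1.551e-01]
 [-3.000e-04 -1.000e-04 -1.000e+00  2.793e-01]
 [ 0.000e+00  0.000e+00  0.000e+00  1.000e+00]]
[(0.89, [240.0, 72.0, 272.0, 123.0])]
```

View pics/w2.png

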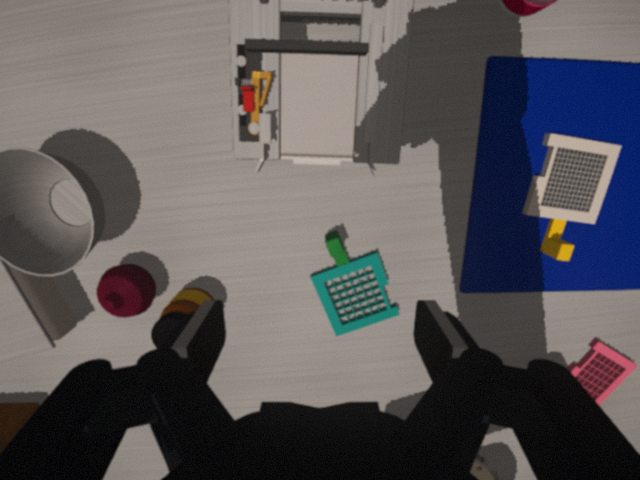

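Run:
```python
from h import *
im=np.load('w2.npy'); c=im[20:185,215:425]; save(cv2.resize(c,None,fx=3.6,fy=3.6,interpolation=cv2.INTER_CUBIC),'d2.png')
T=np.load('w2T.npy')
for uv in ([278,160],[357,160],[278,55],[357,55]): print(uv, px2plane('wrist',uv,.09,T).round(4))
```

```text
[278, 160] [[0.6332 0.1904 0.09  ]]
[357, 160] [[0.626  0.1132 0.09  ]]
[278, 55] [[0.7263 0.1787 0.09  ]]
[357, 55] [[0.7196 0.1073 0.09  ]]
```

View pics/d2.png

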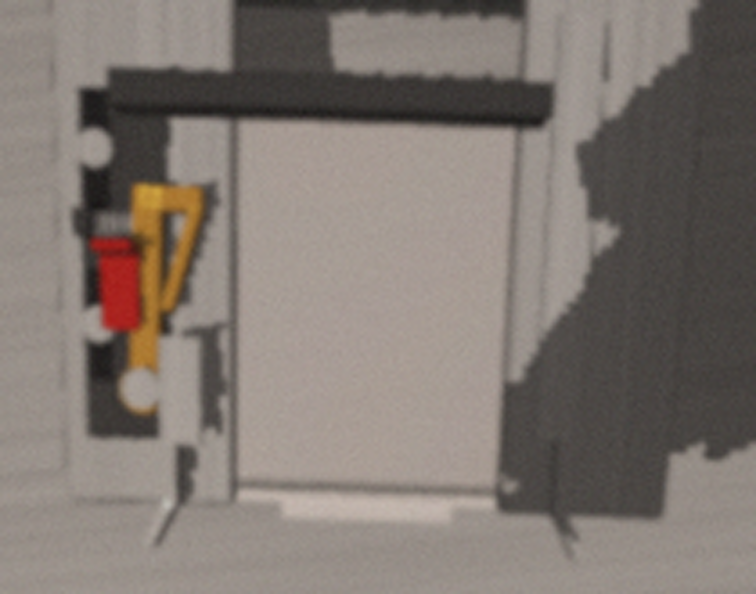

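Run:
```python
from h import *
T=np.load('w2T.npy')
def P(cx,cy,z): return px2plane('wrist',[215+cx/3.6,20+cy/3.6],z,T)[0]
L=P(178,500,.103);Rr=P(555,513,.103); d=L-Rr
print('walls',L.round(4),Rr.round(4),((L+Rr)/2).round(4),np.linalg.norm(d).round(4),'yaw',np.degrees(np.arctan2(-d[0],d[1])).round(2))
l0,l1,r0,r1=P(236,490,.09),P(238,122,.09),P(498,495,.09),P(515,125,.09)
print('floor',l0,l1,r0,r1,'yaws',[np.degrees(np.arctan2((b-a)[1],(b-a)[0])).round(2) for a,b in((l0,l1),(r0,r1))],((l0+r0)/2).round(4),((l1+r1)/2).round(4),np.linalg.norm(l0-r0))
a,b=P(110,110,.1),P(545,122,.1); d=a-b; print('bar',a,b,np.degrees(np.arctan2(-d[0],d[1])).round(2),np.linalg.norm(d))
a,b=P(178,448,.1),P(152,545,.1);print('flare',a,b)
```

```text
walls [0.6362 0.2013 0.103 ] [0.6237 0.1033 0.103 ] [0.6299 0.1523 0.103 ] 0.0988 yaw -7.27
floor [0.63666788 0.18739465 0.09      ] [0.72693432 0.17575322 0.09      ] [0.62873794 0.11667745 0.09      ] [0.71977902 0.10632018 0.09      ] yaws [np.float64(-7.35), np.float64(-6.49)] [0.6327 0.152  0.09  ] [0.7234 0.141  0.09  ] 0.07116042248976345
bar [0.73053612 0.20575416 0.1       ] [0.71775651 0.10021935 0.1       ] -6.9 0.1063057646581145
flare [0.64919778 0.19997167 0.1       ] [0.62505019 0.21035155 0.1       ]
```

The mouth is measured at (0.632, 0.152, 0.09) with yaw about −7°. The wall width comes out at 98.8 mm against the stated 99, so the measurement holds. Now I'll swing round to the coarse cassette.

Request:
{"method": "drive_tool", "body": {
  "motion": [0,0,0,0,0,7.15,0.085,0,0,0,0,0,7.15,0.085,0,0,0,0,0,7.15,0.085,0,0,0,0,0,7.15,0.085,0,0,0,0,0,7.15,0.085,0,0,0,0,0,7.15,0.085,0,0,0,0,0,7.15,0.085,0,0,0,0,0,7.15,0.085,0,0,0,0,0,7.15,0.085,0,0,0,0,0,7.15,0.085,0,0,0,0,0,7.15,0.085,0,0,0,0,0,7.15,0.085]
}}

```text
t: 5.43
tcp_pos: [0.575, 0.1539, 0.2793]
orientation: [0.0, -0.696, 0.718, 0.0]
contact_force: [0.3, 0.3, -0.2]
opening: 0.996
grasp_force: 0.0
```

Request:
{"method": "drive_tool", "body": {
  "motion": [0,0,0,0,0,7.15,0.085,0,0,0,0,0,7.15,0.085,0.038,-0.0014,0.004,0,0,0,0.085,0.038,-0.0014,0.004,0,0,0,0.085,0.038,-0.0014,0.004,0,0,0,0.085,0.038,-0.0014,0.004,0,0,0,0.085,0.038,-0.0014,0.004,0,0,0,0.085,0.038,-0.0014,0.004,0,0,0,0.085,0.038,-0.0014,0.004,0,0,0,0.085,0.038,-0.0014,0.004,0,0,0,0.085,0.038,-0.0014,0.004,0,0,0,0.085,0.038,-0.0014,0.004,0,0,0,0.085]
}}

```text
t: 6.43
tcp_pos: [0.4852, -0.2175, 0.2393]
orientation: [0.0, -0.603, 0.798, -0.0]
contact_force: [0.6, -0.4, 0.6]
opening: 0.994
grasp_force: 0.0
```

Request:
{"method": "drive_tool", "body": {
  "motion": [0.038,-0.0014,0.004,0,0,0,0.085,0.038,-0.0014,0.004,0,0,0,0.085,0.038,-0.0014,0.004,0,0,0,0.085,0,0,0,0,0,7.15,0.085,0,0,0,0,0,7.15,0.085,0,0,0,0,0,7.15,0.085,0,0,0,0,0,7.15,0.085,0,0,0,0,0,7.15,0.085,0,0,0,0,0,7.15,0.085,0,0,0,0,0,7.15,0.085,0,0,0,0,0,7.15,0.085,0,0,0,0,0,7.15,0.085]
}}

```text
t: 7.43
tcp_pos: [0.4593, -0.3267, 0.2273]
orientation: [0.0, -0.083, 0.997, 0.0]
contact_force: [-0.1, 0.3, 0.6]
opening: 0.994
grasp_force: 0.0
```

Request:
{"method": "drive_tool", "body": {
  "motion": [0,0,0,0,0,7.15,0.085,0,0,0,0,0,7.15,0.085,0,0,0,0,0,7.15,0.085,0,0,0,0,0,7.15,0.085,0,0,0,0,0,7.15,0.085,0,0,0,0,0,7.15,0.085,0,0,0,0,0,7.15,0.085,0,0,0,0,0,7.15,0.085,0,0,0,0,0,7.15,0.085,0,0,0,0,0,7.15,0.085,0,0,0,0,0,7.15,0.085,0,0,0,0,0,7.15,0.085]
}}

```text
t: 8.43
tcp_pos: [0.4593, -0.3267, 0.2273]
orientation: [-0.0, 0.618, 0.786, 0.0]
contact_force: [0.4, 0.4, 0.2]
opening: 0.998
grasp_force: 0.0
```

Request:
{"method": "drive_tool", "body": {
  "motion": [0,0,0,0,0,7.15,0.085,0,0,0,0,0,7.15,0.085,0,0,0,0,0,7.15,0.085,0,0,0,0,0,7.15,0.085,0,0,0,0,0,7.15,0.085,0,0,0,0,0,7.15,0.085,0,0,0,0,0,7.15,0.085,0,0,0,0,0,7.15,0.085,0,0,0,0,0,7.15,0.085,0,0,0,0,0,7.15,0.085,0,0,0,0,0,7.15,0.085,0,0,0,0,0,7.15,0.085]
}}

```text
t: 9.43
tcp_pos: [0.4593, -0.3267, 0.2273]
orientation: [-0.0, 0.988, 0.156, 0.0]
contact_force: [0.1, -0.2, 0.6]
opening: 0.996
grasp_force: 0.0
```

Run:
```python
from h import *
o=readout.get_obs(); print(o['t'],o['joints'].round(3),o['tcp_pos'].round(4),np.abs(o['joint_velocities']).max())
T=tool(); im=camera('wrist'); np.save('w3.npy',im); np.save('w3T.npy',T); save(im,'w3.png'); print(T.round(4))
for t in ('coarse_grip',):
    for d in nets.recognise('wrist',t): b=d['box'];print(round(d['score'],2),np.round(b).tolist(),px2plane('wrist',[(b[0]+b[2])/2,(b[1]+b[3])/2],.03,T))
```

```text
9.4333 [-0.618  0.118  0.202  1.655  0.     2.211] [ 0.4593 -0.3267  0.2273] 1.4863423992121405
[[ 9.516e-01  3.073e-01  1.000e-04  4.593e-01]
 [ 3.073e-01 -9.516e-01  0.000e+00 -3.267e-01]
 [ 1.000e-04 -0.000e+00 -1.000e+00  2.273e-01]
 [ 0.000e+00  0.000e+00  0.000e+00  1.000e+00]]
0.8 [209.0, 295.0, 271.0, 388.0] [[ 0.27991697 -0.28425665  0.03      ]]
0.74 [469.0, 256.0, 560.0, 365.0] [[ 0.41877912 -0.58190936  0.03      ]]
0.56 [295.0, 73.0, 419.0, 233.0] [[ 0.52925562 -0.34327979  0.03      ]]
```

View pics/w3.png

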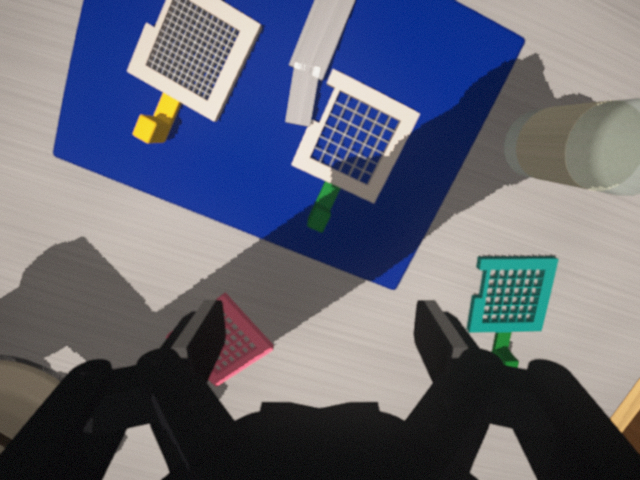

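Four green-handled candidates are in view: turquoise at (515,300), pink at (235,335), the yellow-handled fine one at (155,115), which is the wrong handle colour, and white wide-meshed with a green handle at (320,210). The last one is the coarse cassette. The knife tip at (298,122) lies beside the frame without touching it. I'll align the yaw and look again closely.

Request:
{"method": "drive_tool", "body": {
  "motion": [0,0,0,0,0,7.15,0.085,0,0,0,0,0,7.15,0.085,0,0,0,0,0,7.15,0.085,0,0,0.02,0,0,2,0.085,0,0,0.02,0,0,0,0.085,0,0,0,0,0,0,0.085,0,0,0,0,0,0,0.085]
}}

```text
t: 10.12
tcp_pos: [0.4586, -0.3267, 0.1868]
orientation: [-0.001, 0.999, -0.043, -0.001]
contact_force: [-0.2, 0.2, 0.5]
opening: 0.994
grasp_force: 0.0
```

Run:
```python
from h import *
o=readout.get_obs(); print(o['t'],o['joints'].round(3),o['tcp_pos'].round(4),np.abs(o['joint_velocities']).max())
T=tool(); im=camera('wrist'); np.save('w4.npy',im); np.save('w4T.npy',T)
hsv=cv2.cvtColor(im,cv2.COLOR_RGB2HSV); H,S,V=cv2.split(hsv)
def big(m,roi):
    M=np.zeros_like(m,np.uint8); y0,y1,x0,x1=roi; M[y0:y1,x0:x1]=m[y0:y1,x0:x1]
    n,l,s,c=cv2.connectedComponentsWithStats(M); k=1+s[1:,4].argmax(); return (l==k).astype(np.uint8),s[k]
g,s=big((H>45)&(H<75)&(S>120),(0,300,200,450)); print('green',s)
c=im[20:320,170:490]; save(cv2.resize(c,None,fx=2,fy=2,interpolation=cv2.INTER_CUBIC),'c4.png')
print(np.degrees(np.arctan2(T[1,0],T[0,0])))
for p in ([320,212],): print(px2plane('wrist',p,.034,T))
```

```text
10.1167 [-0.619  0.108  0.112  1.577  0.     2.609] [ 0.4586 -0.3267  0.1868] 0.04309464414352677
green [311 187  19  54 938]
-4.955176131228434
[[ 0.46937819 -0.32808309  0.034     ]]
```

View pics/c4.png

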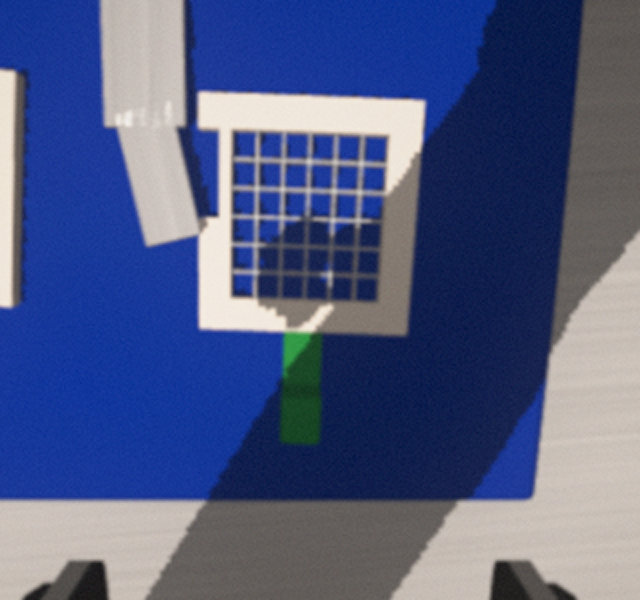

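Run:
```python
from h import *
T=np.load('w4T.npy')
P=lambda x,y,z: px2plane('wrist',[170+x/2,20+y/2],z,T)[0]
fl,fr,br,bl=[P(*p,.022) for p in((198,92),(426,100),(408,335),(200,328))]
print(fl,fr,br,bl); n=np.linalg.norm
print('width',n(fl-fr),n(bl-br),'len',n(fl-bl),n(fr-br))
for a,b in((bl,fl),(br,fr)): d=b-a; print(np.degrees(np.arctan2(d[1],d[0])))
for a,b in((fr,fl),(br,bl)): d=b-a; print(np.degrees(np.arctan2(-d[0],d[1])))
u=(fl+fr-bl-br); u/=n(u); nose=(fl+fr)/2; cen=(fl+fr+bl+br)/4; print('yaw',np.degrees(np.arctan2(u[1],u[0])),'grip',nose-.136*u, cen-.086*u)
g=cen-.086*u; l=np.array([-u[1],u[0],0])
for a in(-.011,.011):
  for b in (-.009,.009):
    q=g+a*u+b*l; print((w2px('wrist',[*q[:2],.052],T)-[170,20])*2)
print('tool frame delta', T[:3,:3].T@(np.array([*g[:2],.034])-T[:3,3]))
```

```text
[ 0.59651827 -0.29559559  0.022     ] [ 0.58521844 -0.3916724   0.022     ] [ 0.48564771 -0.37985813  0.022     ] [ 0.49710826 -0.28396608  0.022     ]
width 0.09673903270173972 0.09657447047910495 len 0.10008794469292624 0.10026917461766362
-6.672431431355442
-6.766626745098954
-6.707883273040554
-6.8153836726185375
yaw -6.719571689691831 grip [ 0.45580258 -0.32772063  0.022     ] [ 0.45571393 -0.32771019  0.022     ]
[[321.43341265 448.28604369]]
[[280.63271939 447.04800643]]
[[323.57981934 399.81927768]]
[[281.83865221 398.52386842]]
tool frame delta [-0.00250361  0.00142096  0.1527788 ]
```

Frame size measures 96.7 × 100.1 mm against 96 × 100, so the fit is good. Grip is at (0.4557, −0.3277) with yaw −6.7°. I'll descend and grasp.

Request:
{"method": "drive_tool", "body": {
  "motion": [-0.0025,0.0014,0.034,0,0,1.75,0.06,0,0,0.034,0,0,0,0.06,0,0,0.034,0,0,0,0.06,0,0,0.034,0,0,0,0.06,0,0,0.016,0,0,0,0.06,0,0,0.011,0,0,0,0.06,0,0,0.006,0,0,0,0.06,0,0,0,0,0,0,0.06,0,0,0,0,0,0,0.06]
}}

```text
t: 10.92
tcp_pos: [0.4571, -0.329, 0.0199]
orientation: [0.001, 0.998, -0.06, 0.001]
contact_force: [0.0, 0.4, 1.0]
opening: 0.703
grasp_force: 0.0
```

Request:
{"method": "drive_tool", "body": {
  "motion": [0,0,0,0,0,0,0.01,0,0,0,0,0,0,0.01,0,0,0,0,0,0,0.01,0,0,0,0,0,0,0.01,0,0,0,0,0,0,0.01,0,0,0,0,0,0,0.01,0,0,0,0,0,0,0.01,0,0,0,0,0,0,0.01],
  "newtons": 60
}}

```text
t: 11.58
tcp_pos: [0.4568, -0.3288, 0.0193]
orientation: [0.0, 0.998, -0.06, 0.001]
contact_force: [-0.1, 0.4, 6.6]
opening: 0.201
grasp_force: 59.7
```

Request:
{"method": "drive_tool", "body": {
  "motion": [0,0,-0.003,0,0,0,0.01,0,0,-0.006,0,0,0,0.01,0,0,-0.015,0,0,0,0.01,0,0,-0.03,0,0,0,0.01,0,0,-0.036,0,0,0,0.01,0,0,-0.04,0,0,0,0.01,0,0,-0.04,0,0,0,0.01,0,0,-0.04,0,0,0,0.01,0,0,-0.03,0,0,0,0.01,0,0,0,0,0,0,0.01,0,0,0,0,0,0,0.01],
  "newtons": 80
}}

```text
t: 12.5
tcp_pos: [0.4568, -0.3288, 0.2602]
orientation: [0.001, 0.998, -0.06, 0.001]
contact_force: [0.4, -0.6, -2.6]
opening: 0.195
grasp_force: 78.2
```

Run:
```python
from h import *
o=readout.get_obs(); print(o['t'],o['joints'].round(3),o['tcp_pos'].round(4),o['contact_force'].round(2),o['ft_torque'].round(3),o['opening'])
T=tool(); im=camera('wrist'); np.save('w5.npy',im); np.save('w5T.npy',T); save(im,'w5.png')
print(np.degrees(np.arctan2(T[1,0],T[0,0])))
```

```text
12.5 [-0.624  0.128  0.278  1.717 -0.     2.638] [ 0.4568 -0.3288  0.2602] [ 0.43 -0.61 -2.62] [ 0.071  0.12  -0.021] 0.19464715644503675
-6.874490792316983
```

View pics/w5.png

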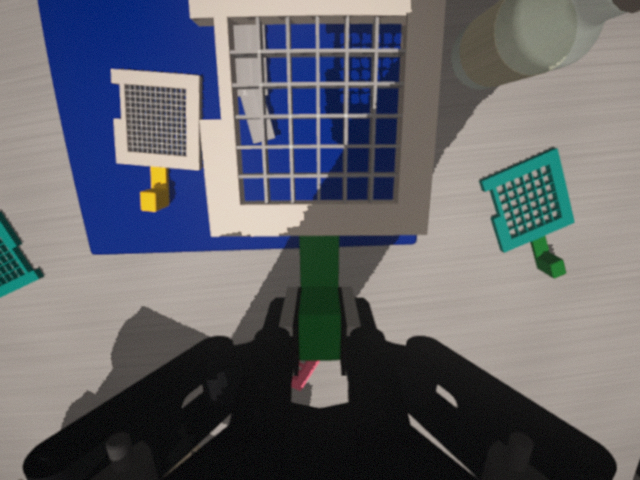

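```bash
cat > fit.py <<'E'
from h import *
from scipy.optimize import least_squares
def fit(uv,pts,T,prior=(.0,0,-.019)):
    # cassette frame: x fwd, y left, z up, origin grip ; tool: x fwd, y right, z down
    F=np.diag([1.,-1,-1]); pts=np.array(pts,float)
    def res(p):
        Q=(R.from_rotvec(p[3:]).as_matrix()@pts.T).T@F.T+p[:3]
        W=Q@T[:3,:3].T+T[:3,3]
        return np.r_[(w2px('wrist',W,T)-uv).ravel(),(p[:3]-prior)/.003,p[3:]/.03]
    s=least_squares(res,[*prior,0,0,0]); return s.x,s.fun
E
python3 - <<'E'
from fit import *
im=np.load('w5.npy'); T=np.load('w5T.npy')
g=cv2.cvtColor(im,cv2.COLOR_RGB2GRAY).astype(int)
for r in (60,150,180,215): print(r,'L',[ (x,g[r,x]) for x in range(196,216,2)],'R',[(x,g[r,x]) for x in range(424,444,2)])
for c in (215,250,400): print(c,[(y,g[y,c]) for y in range(226,246,2)])
print('205',[(y,g[y,205]) for y in list(range(12,28,2))+list(range(112,128,2))])
p,f=fit(np.array([[212,237],[428,235],[201,120],[192,21]]),[(.036,.048,-.012),(.036,-.048,-.012),(.085,.048,-.012),(.122,.048,-.012)],T)
print('t',(p[:3]*1e3).round(1),'rot deg roll,pitch,yaw',np.degrees(p[3:]).round(2),f[:8].round(1))
E
```

```text
60 L [(196, np.int64(51)), (198, np.int64(53)), (200, np.int64(52)), (202, np.int64(49)), (204, np.int64(51)), (206, np.int64(53)), (208, np.int64(53)), (210, np.int64(55)), (212, np.int64(52)), (214, np.int64(56))] R [(424, np.int64(106)), (426, np.int64(102)), (428, np.int64(103)), (430, np.int64(100)), (432, np.int64(104)), (434, np.int64(104)), (436, np.int64(102)), (438, np.int64(106)), (440, np.int64(100)), (442, np.int64(81))]
150 L [(196, np.int64(215)), (198, np.int64(179)), (200, np.int64(87)), (202, np.int64(173)), (204, np.int64(214)), (206, np.int64(211)), (208, np.int64(213)), (210, np.int64(212)), (212, np.int64(214)), (214, np.int64(212))] R [(424, np.int64(105)), (426, np.int64(107)), (428, np.int64(106)), (430, np.int64(103)), (432, np.int64(103)), (434, np.int64(95)), (436, np.int64(90)), (438, np.int64(91)), (440, np.int64(85)), (442, np.int64(93))]
180 L [(196, np.int64(65)), (198, np.int64(59)), (200, np.int64(56)), (202, np.int64(61)), (204, np.int64(111)), (206, np.int64(206)), (208, np.int64(213)), (210, np.int64(214)), (212, np.int64(212)), (214, np.int64(21
[... 1081 characters left out ...]
int64(53)), (244, np.int64(56))]
400 [(226, np.int64(101)), (228, np.int64(105)), (230, np.int64(105)), (232, np.int64(108)), (234, np.int64(92)), (236, np.int64(54)), (238, np.int64(50)), (240, np.int64(54)), (242, np.int64(54)), (244, np.int64(95))]
205 [(12, np.int64(202)), (14, np.int64(200)), (16, np.int64(191)), (18, np.int64(123)), (20, np.int64(100)), (22, np.int64(99)), (24, np.int64(98)), (26, np.int64(73)), (112, np.int64(55)), (114, np.int64(55)), (116, np.int64(51)), (118, np.int64(71)), (120, np.int64(191)), (122, np.int64(211)), (124, np.int64(210)), (126, np.int64(211))]
t [ -0.7   0.4 -15.8] rot deg roll,pitch,yaw [-0.38  1.52  0.65] [-0.2 -0.3  0.2 -0.1 -0.3  0.7  0.3 -0.4]
```

Run:
```python
from fit import *
im=np.load('w5.npy'); T=np.load('w5T.npy')
g=cv2.cvtColor(im,cv2.COLOR_RGB2GRAY).astype(int)
for r in (4,10,15): print(r,[(x,int(g[r,x])) for x in range(182,200)])
for r in (10,20,100): print(r,[(x,int(g[r,x])) for x in range(432,452,2)])
print(126,[(x,int(g[126,x])) for x in range(192,206)])
p,f=fit(np.array([[210.3,236.7],[426.2,235],[198,118.8],[189,17.7]]),[(.036,.048,-.012),(.036,-.048,-.012),(.085,.048,-.012),(.122,.048,-.012)],T)
print('t',(p[:3]*1e3).round(1),'rot deg roll,pitch,yaw',np.degrees(p[3:]).round(2),f[:8].round(1))
```

```text
4 [(182, 43), (183, 47), (184, 47), (185, 47), (186, 51), (187, 56), (188, 102), (189, 162), (190, 192), (191, 196), (192, 198), (193, 198), (194, 198), (195, 199), (196, 198), (197, 197), (198, 195), (199, 200)]
10 [(182, 50), (183, 48), (184, 48), (185, 49), (186, 44), (187, 52), (188, 78), (189, 140), (190, 183), (191, 201), (192, 198), (193, 200), (194, 197), (195, 198), (196, 201), (197, 199), (198, 201), (199, 198)]
15 [(182, 47), (183, 48), (184, 49), (185, 50), (186, 49), (187, 53), (188, 69), (189, 113), (190, 167), (191, 194), (192, 200), (193, 201), (194, 201), (195, 199), (196, 201), (197, 202), (198, 200), (199, 202)]
10 [(432, 102), (434, 100), (436, 103), (438, 99), (440, 103), (442, 99), (444, 91), (446, 76), (448, 72), (450, 77)]
20 [(432, 104), (434, 99), (436, 101), (438, 102), (440, 98), (442, 100), (444, 88), (446, 80), (448, 77), (450, 70)]
100 [(432, 106), (434, 105), (436, 108), (438, 96), (440, 81), (442, 81), (444, 83), (446, 79), (448, 79), (450, 80)]
126 [(192, 212), (193, 210), (194, 211), (195, 211), (196, 208), (197, 200), (198, 178), (199, 163), (200, 187), (201, 204), (202, 210), (203, 210), (204, 212), (205, 211)]
t [ -0.7  -0.3 -15.6] rot deg roll,pitch,yaw [0.13 0.57 0.43] [-0.7 -0.3  0.4 -0.2  0.   0.7  0.2 -0.2]
```

The cassette is held at its handle at (320,300), level within 0.6°. The frame's back edge is at row 236 and the knife and fine cassette have not moved. I'll swing it up high over to the dicer.

Request:
{"method": "drive_tool", "body": {
  "motion": [0,0,0,0,0,-3,0.01,0,0,0,0,0,-6,0.01,0,0,0,0,0,-6,0.01,0,0,0,0,0,-6,0.01,0,0,0,0,0,-6,0.01,0,0,0,0,0,-6,0.01,0,0,0,0,0,-6,0.01,0,0,0,0,0,-6,0.01,0,0,0,0,0,-6,0.01,0,0,0,0,0,-6,0.01,0,0,0,0,0,-6,0.01,0,0,0,0,0,-6,0.01]
}}

```text
t: 13.55
tcp_pos: [0.4557, -0.3281, 0.2561]
orientation: [-0.002, 0.855, 0.518, -0.001]
contact_force: [-0.2, 0.2, -1.8]
opening: 0.196
grasp_force: 78.0
```

Request:
{"method": "drive_tool", "body": {
  "motion": [0,0,0,0,0,-6,0.01,0,0,0,0,0,-6,0.01,0,0,0,0,0,-6,0.01,0,0,0,0,0,-6,0.01,0,0,0,0,0,-3,0.01,0.02,0,0,0,0,0,0.01,0.0385,0,0,0,0,0,0.01,0.0385,0,0,0,0,0,0.01,0.0385,0,0,0,0,0,0.01,0.0385,0,0,0,0,0,0.01,0.0385,0,0,0,0,0,0.01,0.0385,0,0,0,0,0,0.01]
}}

```text
t: 14.55
tcp_pos: [0.4591, -0.0758, 0.2563]
orientation: [-0.001, 0.713, 0.702, -0.001]
contact_force: [1.4, -0.3, -1.4]
opening: 0.194
grasp_force: 78.2
```

Request:
{"method": "drive_tool", "body": {
  "motion": [0.0385,0,0,0,0,0,0.01,0.0385,0,0,0,0,0,0.01,0.0385,0,0,0,0,0,0.01,0.0385,0,0,0,0,0,0.01,0.0385,0,0,0,0,0,0.01,0.0385,0,0,0,0,0,0.01,0.02,0.003,0,0,0,0,0.01,0,0,0,0,0,-4,0.01,0,0,0,0,0,-6,0.01,0,0,0,0,0,-6,0.01,0,0,0,0,0,-6,0.01,0,0,0,0,0,-6,0.01]
}}

```text
t: 15.55
tcp_pos: [0.4663, 0.1733, 0.2561]
orientation: [-0.001, 0.519, 0.855, -0.001]
contact_force: [-0.7, 0.1, -1.6]
opening: 0.194
grasp_force: 78.1
```

Request:
{"method": "drive_tool", "body": {
  "motion": [0,0,0,0,0,-6,0.01,0,0,0,0,0,-6,0.01,0,0,0,0,0,-6,0.01,0,0,0,0,0,-6,0.01,0,0,0,0,0,-6,0.01,0,0,0,0,0,-6,0.01,0,0,0,0,0,-6,0.01,0,0,0,0,0,-6,0.01,0,0,0,0,0,-6,0.01,0,0,0,0,0,-6,0.01,0,0,0,0,0,-6,0.01,0,0,0,0,0,-6,0.01]
}}

```text
t: 16.55
tcp_pos: [0.4663, 0.1732, 0.2562]
orientation: [-0.002, -0.082, 0.997, -0.0]
contact_force: [0.3, 0.3, -2.0]
opening: 0.195
grasp_force: 78.1
```

Request:
{"method": "drive_tool", "body": {
  "motion": [0,0,0,0,0,-6,0.01,0,0,0,0,0,-6,0.01,0,0,0,0,0,-6,0.01,0,0,0,0,0,-6,0.01,0,0,0,0,0,-6,0.01,0,0,0,0,0,-6,0.01,0,0,0,0,0,-6,0.01,0,0,0,0,0,-6,0.01,0,0,0,0,0,-6,0.01,0,0,0,0,0,-6,0.01,0,0,0,0,0,-6,0.01,0,0,0,0,0,-6,0.01]
}}

```text
t: 17.55
tcp_pos: [0.4663, 0.1732, 0.2562]
orientation: [-0.002, -0.652, 0.758, 0.001]
contact_force: [-0.2, 0.7, -1.6]
opening: 0.192
grasp_force: 78.1
```

Request:
{"method": "drive_tool", "body": {
  "motion": [0,0,0,0,0,-6,0.01,0,0,0,0,0,-6,0.01,0,0,0,0,0,-6,0.01,0,0,0,0,0,-6,0.01,0,0,0,0,0,-6,0.01,0,0,0,0,0,-6,0.01,0,0,0,0,0,-6,0.01,0,0,0,0,0,-6,0.01,0,0,0,0,0,-6,0.01,0,0,0,0,0,-6,0.01,0,0,0,0,0,-6,0.01,0,0,0,0,0,-6,0.01]
}}

```text
t: 18.55
tcp_pos: [0.4663, 0.1732, 0.2562]
orientation: [0.001, 0.973, -0.23, -0.001]
contact_force: [0.5, 1.0, -1.8]
opening: 0.195
grasp_force: 78.1
```

Request:
{"method": "drive_tool", "body": {
  "motion": [0,0,0,0,0,-6,0.01,0,0,0,0,0,-6,0.01,0,0,0,0,0,-6,0.01,0,0,0,0,0,-1,0.01,0,0,0,0,0,0,0.01,0,0,0,0,0,0,0.01]
}}

```text
t: 19.05
tcp_pos: [0.4666, 0.1733, 0.2573]
orientation: [0.0, 0.998, -0.07, -0.001]
contact_force: [0.9, -0.0, -0.7]
opening: 0.196
grasp_force: 78.2
```

```bash
cat > st.py <<'E'
from fit import *
M=np.array([.632,.152,.09]); ya=np.radians(-7.0); U=np.array([np.cos(ya),np.sin(ya),0]); V=np.array([-U[1],U[0],0])
def st(gt=(-.0007,-.0003,-.015),y=0.43,pit=.57):
    o=readout.get_obs(); T=tool(); F=np.diag([1.,-1,-1])
    Rc=T[:3,:3]@F@R.from_rotvec(np.radians([0,pit,y])).as_matrix()
    g=T[:3,:3]@np.array(gt)+T[:3,3]; nose=g+Rc@[.136,0,-.022]; tail=g+Rc@[.036,0,-.022]
    f=o['contact_force']
    e=R.from_matrix(Rc).as_euler('ZYX',degrees=True)
    print('t',round(o['t'],2),'tcp',T[:3,3].round(4),'j6',o['joints'][5].round(2),'open',o['opening'].round(3))
    for n,p in(('nose',nose),('tail',tail)): d=p-M; print(n,'in,left,up mm',(1e3*np.array([d@U,d@V,d[2]])).round(1))
    print('yaw err',(e[0]+7).round(2),'pitch(nose down+)',e[1].round(2),'roll',e[2].round(2),'F in,left,up',np.array([f@U,f@V,f[2]]).round(2),'torque',o['ft_torque'].round(3))
    return T
E
python3 - <<'E'
from st import *
st()
E
```

```text
Traceback (most recent call last):
  File "st.py", line 9, in st
    print('t',round(o['t'],2),'tcp',T[:3,3].round(4),'j6',o['joints'][5].round(2),'open',o['opening'].round(3))
                                                                                         ^^^^^^^^^^^^^^^^^^
AttributeError: 'float' object has no attribute 'round'
```

Request:
{"method": "drive_tool", "body": {
  "motion": [0,0,0.02,0,0.6,0,0.01,0,0,0.035,0,0,0,0.01,0,0,0.035,0,0,0,0.01,0,0,0.03,0,0,0,0.01,0,0,0.02,0,0,0,0.01,0,0,0.011,0,0,0,0.01,0,0,0,0,0,0,0.01,0,0,0,0,0,0,0.01]
}}

```text
t: 19.72
tcp_pos: [0.4683, 0.1733, 0.1077]
orientation: [0.0, 0.998, -0.069, 0.005]
contact_force: [0.5, 0.8, -0.8]
opening: 0.196
grasp_force: 78.2
```

```bash
sed -i "s/o\['opening'\].round(3)/round(o['opening'],3)/" st.py
python3 - <<'E'
from st import *
T=st(); im=camera('wrist'); np.save('w6.npy',im); np.save('w6T.npy',T)
g=cv2.cvtColor(im,cv2.COLOR_RGB2GRAY).astype(float)
def edge(line,a,b): # strongest gradient location
    s=cv2.GaussianBlur(line.reshape(-1,1).astype(np.float32),(1,5),1).ravel(); d=np.gradient(s)[a:b]; i=np.abs(d).argmax(); return a+i,round(float(d[i]))
print('left',[(r,edge(g[r],175,225)) for r in (4,10,130,150,200,220)],'right',[(r,edge(g[r],415,455)) for r in (10,60,150,200,220)])
print('back',[(c,edge(g[:,c],220,255)) for c in (220,250,280,360,400,420)],'tooth/notch',[(c,edge(g[:,c],5,30),edge(g[:,c],108,135)) for c in (198,203,207)])
M2=M.copy()
E
```

```text
t 19.72 tcp [0.4683 0.1733 0.1077] j6 -2.65 open 0.196
nose in,left,up mm [-29.9   0.3  10.8]
tail in,left,up mm [-129.9    1.1   10.7]
yaw err -0.5 pitch(nose down+) -0.02 roll -0.0 F in,left,up [ 0.36  0.81 -0.85] torque [-0.059  0.082  0.02 ]
left [(4, (np.int64(188), 12)), (10, (np.int64(189), 11)), (130, (np.int64(200), 12)), (150, (np.int64(202), 11)), (200, (np.int64(207), 12)), (220, (np.int64(209), 12))] right [(10, (np.int64(445), -7)), (60, (np.int64(441), -6)), (150, (np.int64(434), -6)), (200, (np.int64(437), 25)), (220, (np.int64(443), 10))]
back [(220, (np.int64(236), -11)), (250, (np.int64(236), -14)), (280, (np.int64(235), -12)), (360, (np.int64(247), -23)), (400, (np.int64(253), 21)), (420, (np.int64(244), 24))] tooth/notch [(198, (np.int64(17), -25), (np.int64(120), 2)), (203, (np.int64(17), -26), (np.int64(119), 12)), (207, (np.int64(17), -26), (np.int64(119), 12))]
```

Request:
{"method": "drive_tool", "body": {
  "motion": [0,0,0.005,0,0,-0.5,0.01,0,0,0.003,0,0,0,0.01,0,0,0,0,0,0,0.01,0,0,0,0,0,0,0.01]
}}

```text
t: 20.1
tcp_pos: [0.4685, 0.1733, 0.0995]
orientation: [0.0, 0.998, -0.064, 0.005]
contact_force: [0.7, 0.9, -2.5]
opening: 0.2
grasp_force: 78.2
```

```bash
python3 -c "
from st import *
st()"
```

```text
t 20.1 tcp [0.4685 0.1733 0.0995] j6 -2.66 open 0.2
nose in,left,up mm [-29.7   1.6   2.6]
tail in,left,up mm [-129.7    1.5    2.5]
yaw err 0.05 pitch(nose down+) -0.04 roll -0.0 F in,left,up [ 0.53  0.99 -2.5 ] torque [0.018 0.159 0.013]
```

Request:
{"method": "drive_tool", "body": {
  "motion": [0.005,0.0008,0.0006,0,0,0,0.01,0.005,0.0007,0.0006,0,0,0,0.01,0.005,0,0,0,0,0,0.01,0.005,0,0,0,0,0,0.01,0.005,0,0,0,0,0,0.01,0,0,0,0,0,0,0.01]
}}

```text
t: 20.6
tcp_pos: [0.494, 0.1684, 0.0982]
orientation: [0.0, 0.998, -0.065, 0.005]
contact_force: [-0.4, 0.3, -1.0]
opening: 0.196
grasp_force: 78.2
```

Request:
{"method": "drive_tool", "body": {
  "motion": [0.003,0,0,0,0,0,0.01,0.003,0,0,0,0,0,0.01,0.003,0,0,0,0,0,0.01,0.003,0,0,0,0,0,0.01,0,0,0,0,0,0,0.01]
}}

```text
t: 21.02
tcp_pos: [0.5054, 0.1669, 0.0985]
orientation: [0.0, 0.998, -0.064, 0.005]
contact_force: [-0.1, 0.2, -2.1]
opening: 0.196
grasp_force: 78.2
```

```bash
python3 -c "
from st import *
st()"
```

```text
t 21.02 tcp [0.5054 0.1669 0.0985] j6 -2.69 open 0.196
nose in,left,up mm [ 7.7 -0.2  1.6]
tail in,left,up mm [-92.3  -0.3   1.5]
yaw err 0.05 pitch(nose down+) -0.04 roll -0.01 F in,left,up [-0.12  0.19 -2.08] torque [-0.015  0.054 -0.054]
```

Request:
{"method": "drive_tool", "body": {
  "motion": [0.003,0,0.0002,0,0,0,0.01,0.003,0,0,0,0,0,0.01,0.003,0,0,0,0,0,0.01,0.003,0,0,0,0,0,0.01,0.003,0,0,0,0,0,0.01,0,0,0,0,0,0,0.01]
}}

```text
t: 21.52
tcp_pos: [0.5203, 0.165, 0.0984]
orientation: [0.0, 0.998, -0.064, 0.005]
contact_force: [-0.1, 0.2, -1.3]
opening: 0.195
grasp_force: 78.2
```

Request:
{"method": "drive_tool", "body": {
  "motion": [0.003,0,0.0002,0,0,0,0.01,0.003,0,0,0,0,0,0.01,0.003,0,0,0,0,0,0.01,0.003,0,0,0,0,0,0.01,0.003,0,0,0,0,0,0.01,0,0,0,0,0,0,0.01]
}}

```text
t: 22.02
tcp_pos: [0.5352, 0.1631, 0.0983]
orientation: [0.0, 0.998, -0.064, 0.005]
contact_force: [-0.1, -0.2, -2.5]
opening: 0.193
grasp_force: 78.2
```

```bash
python3 -c "
from st import *
st()"
```

```text
t 22.02 tcp [0.5352 0.1631 0.0983] j6 -2.71 open 0.193
nose in,left,up mm [37.7 -0.4  1.4]
tail in,left,up mm [-62.3  -0.5   1.4]
yaw err 0.04 pitch(nose down+) -0.04 roll -0.01 F in,left,up [-0.08 -0.25 -2.51] torque [ 0.091  0.032 -0.012]
```

Request:
{"method": "drive_tool", "body": {
  "motion": [0.003,0,0.0001,0,0,0,0.01,0.003,0,0,0,0,0,0.01,0.002,0,0,0,0,0,0.01,0.002,0,0,0,0,0,0.01]
}}

```text
t: 22.35
tcp_pos: [0.5448, 0.1619, 0.0984]
orientation: [0.0, 0.998, -0.064, 0.005]
contact_force: [-0.5, 1.7, -2.6]
opening: 0.196
grasp_force: 78.2
```

Request:
{"method": "drive_tool", "body": {
  "motion": [0.0015,0,0,0,0,0,0.01,0.0015,0,0,0,0,0,0.01,0.0015,0,0,0,0,0,0.01]
}}

```text
t: 22.6
tcp_pos: [0.5491, 0.1613, 0.0984]
orientation: [0.0, 0.998, -0.064, 0.005]
contact_force: [-0.4, 0.6, -1.5]
opening: 0.196
grasp_force: 78.2
```

Request:
{"method": "drive_tool", "body": {
  "motion": [0.0015,0,0.0001,0,0,0,0.01,0.0015,0,0,0,0,0,0.01,0.0015,0,0,0,0,0,0.01]
}}

```text
t: 22.85
tcp_pos: [0.5536, 0.1608, 0.0984]
orientation: [0.0, 0.998, -0.064, 0.005]
contact_force: [-1.5, 1.1, -1.5]
opening: 0.198
grasp_force: 78.3
```

Request:
{"method": "drive_tool", "body": {
  "motion": [0.0015,0,0,0,0,0,0.01,0.0015,0,0,0,0,0,0.01,0.0015,0,0,0,0,0,0.01]
}}

```text
t: 23.1
tcp_pos: [0.5575, 0.1603, 0.0983]
orientation: [0.0, 0.998, -0.064, 0.005]
contact_force: [-5.1, 3.1, -0.9]
opening: 0.199
grasp_force: 78.2
```

Request:
{"method": "drive_tool", "body": {
  "motion": [0.001,-0.0003,0,0,0,0,0.01,0.001,0,0,0,0,0,0.01,0,0,0,0,0,0,0.01]
}}

```text
t: 23.35
tcp_pos: [0.5599, 0.1601, 0.0982]
orientation: [0.0, 0.998, -0.064, 0.005]
contact_force: [-3.8, 1.8, -2.4]
opening: 0.196
grasp_force: 78.2
```

Run:
```python
from st import *
T=st(); im=camera('wrist'); np.save('w7.npy',im); np.save('w7T.npy',T)
print([(round(d['score'],2),np.round(d['box']).tolist()) for d in nets.recognise('wrist','pawl')])
hsv=cv2.cvtColor(im,cv2.COLOR_RGB2HSV); m=((hsv[...,0]>12)&(hsv[...,0]<28)&(hsv[...,1]>150)&(hsv[...,2]>90)).astype(np.uint8); m[250:]=0
n,l,s,c=cv2.connectedComponentsWithStats(m); print([(a.tolist(),b.round(1).tolist()) for a,b in zip(s[1:],c[1:]) if a[4]>30])
```

```text
t 23.35 tcp [0.5599 0.1601 0.0982] j6 -2.73 open 0.196
nose in,left,up mm [62.6 -0.3  1.2]
tail in,left,up mm [-37.4  -0.4   1.2]
yaw err 0.05 pitch(nose down+) 0.0 roll -0.02 F in,left,up [-3.98  1.35 -2.41] torque [ 0.331  0.869 -0.107]
[(0.92, [130.0, 0.0, 190.0, 101.0])]
[([156, 0, 31, 68, 1066], [169.1, 30.0]), ([162, 94, 14, 5, 34], [169.2, 96.1])]
```

Request:
{"method": "drive_tool", "body": {
  "motion": [0.0015,0,0,0,0,0,0.01,0.0015,0,0,0,0,0,0.01,0.0015,0,0,0,0,0,0.01]
}}

```text
t: 23.7
tcp_pos: [0.5645, 0.1595, 0.0985]
orientation: [0.0, 0.998, -0.064, 0.005]
contact_force: [-3.9, 0.8, -1.4]
opening: 0.197
grasp_force: 78.2
```

Request:
{"method": "drive_tool", "body": {
  "motion": [0.0015,0,0,0,0,0,0.01,0.0015,0,0,0,0,0,0.01,0.0015,0,0,0,0,0,0.01]
}}

```text
t: 23.95
tcp_pos: [0.5692, 0.159, 0.0986]
orientation: [0.0, 0.998, -0.064, 0.005]
contact_force: [-4.0, 1.5, -2.0]
opening: 0.197
grasp_force: 78.3
```

Request:
{"method": "drive_tool", "body": {
  "motion": [0.0015,0,0,0,0,0,0.01,0.0015,0,0,0,0,0,0.01,0.0015,0,0,0,0,0,0.01]
}}

```text
t: 24.2
tcp_pos: [0.5735, 0.1584, 0.0986]
orientation: [0.0, 0.998, -0.064, 0.005]
contact_force: [-4.3, 3.1, -0.8]
opening: 0.194
grasp_force: 78.3
```

```bash
cat > pw.py <<'E'
from st import *
def pw(name):
    T=st(); im=camera('wrist'); np.save(name+'.npy',im); np.save(name+'T.npy',T)
    print([(round(d['score'],2),np.round(d['box']).tolist()) for d in nets.recognise('wrist','pawl')])
    hsv=cv2.cvtColor(im,cv2.COLOR_RGB2HSV); m=((hsv[...,0]>12)&(hsv[...,0]<28)&(hsv[...,1]>150)&(hsv[...,2]>90)).astype(np.uint8); m[250:]=0
    n,l,s,c=cv2.connectedComponentsWithStats(m); print([(a.tolist(),b.round(1).tolist()) for a,b in zip(s[1:],c[1:]) if a[4]>30])
E
python3 -c "
from pw import *
pw('w8')"
```

```text
t 24.2 tcp [0.5735 0.1584 0.0986] j6 -2.74 open 0.194
nose in,left,up mm [76.3 -0.3  1.7]
tail in,left,up mm [-23.7  -0.4   1.6]
yaw err 0.05 pitch(nose down+) -0.03 roll -0.0 F in,left,up [-4.69  2.52 -0.83] torque [ 0.448  0.944 -0.179]
[(0.9, [113.0, 0.0, 197.0, 135.0])]
[([148, 0, 41, 105, 1951], [169.9, 45.7])]
```

Request:
{"method": "drive_tool", "body": {
  "motion": [0.0015,0,0.0001,0,0,0,0.01,0.0015,0,0,0,0,0,0.01,0.0015,0,0.0001,0,0,0,0.01,0.0015,0,0,0,0,0,0.01]
}}

```text
t: 24.63
tcp_pos: [0.5794, 0.1577, 0.0985]
orientation: [0.0, 0.998, -0.064, 0.005]
contact_force: [-4.2, 2.1, -2.0]
opening: 0.197
grasp_force: 78.3
```

Request:
{"method": "drive_tool", "body": {
  "motion": [0.0015,0,0,0,0,0,0.01,0.0015,0,0,0,0,0,0.01,0.0015,0,0,0,0,0,0.01]
}}

```text
t: 24.88
tcp_pos: [0.5839, 0.1572, 0.0985]
orientation: [0.0, 0.998, -0.064, 0.005]
contact_force: [-3.5, 3.2, -2.3]
opening: 0.198
grasp_force: 78.3
```

Request:
{"method": "drive_tool", "body": {
  "motion": [0.001,0,0,0,0,0,0.01,0.001,0,0,0,0,0,0.01,0,0,0,0,0,0,0.01]
}}

```text
t: 25.13
tcp_pos: [0.5861, 0.1569, 0.0985]
orientation: [0.0, 0.998, -0.064, 0.005]
contact_force: [-1.9, 3.5, -2.7]
opening: 0.197
grasp_force: 78.3
```

```bash
python3 -c "
from pw import *
pw('w9')"
```

```text
t 25.13 tcp [0.5861 0.1569 0.0985] j6 -2.75 open 0.197
nose in,left,up mm [89.  -0.3  1.6]
tail in,left,up mm [-11.   -0.4   1.5]
yaw err 0.05 pitch(nose down+) -0.04 roll 0.01 F in,left,up [-2.3   3.22 -2.67] torque [ 0.729  0.682 -0.093]
[(0.81, [117.0, 16.0, 202.0, 164.0])]
[([150, 19, 46, 119, 2563], [174.1, 66.0])]
```

Request:
{"method": "drive_tool", "body": {
  "motion": [0.001,-0.0002,0,0,0,0,0.01,0.001,0,0,0,0,0,0.01,0,0,0,0,0,0,0.01]
}}

```text
t: 25.48
tcp_pos: [0.5884, 0.1566, 0.0988]
orientation: [0.001, 0.998, -0.064, 0.006]
contact_force: [-0.5, 1.0, -2.0]
opening: 0.199
grasp_force: 78.4
```

Request:
{"method": "drive_tool", "body": {
  "motion": [0.001,0,0,0,0,0,0.01,0,0,0,0,0,0,0.01]
}}

```text
t: 25.65
tcp_pos: [0.589, 0.1565, 0.0987]
orientation: [0.0, 0.998, -0.064, 0.005]
contact_force: [-1.3, 1.0, -0.4]
opening: 0.197
grasp_force: 78.5
```

Request:
{"method": "drive_tool", "body": {
  "motion": [0.001,0,0,0,0,0,0.01,0,0,0,0,0,0,0.01]
}}

```text
t: 25.82
tcp_pos: [0.589, 0.1566, 0.0985]
orientation: [0.0, 0.998, -0.064, 0.004]
contact_force: [-5.8, 1.6, 1.1]
opening: 0.2
grasp_force: 78.7
```

```bash
python3 -c "
from pw import *
pw('w10')"
```

```text
t 25.82 tcp [0.589  0.1566 0.0985] j6 -2.75 open 0.2
nose in,left,up mm [91.9 -0.2  1.4]
tail in,left,up mm [-8.1 -0.3  1.5]
yaw err 0.07 pitch(nose down+) 0.07 roll -0.01 F in,left,up [-5.92  0.9   1.07] torque [ 0.315  1.096 -0.091]
[(0.82, [128.0, 25.0, 212.0, 173.0])]
[([160, 29, 45, 116, 2491], [180.5, 73.5])]
```

The advance stopped at nose 92 mm with about 6 N, and the pawl shifted inwards in the image. That looks like click and stop. Now the light tug.

Request:
{"method": "drive_tool", "body": {
  "motion": [-0.0015,0,0,0,0,0,0.01,-0.001,0,0,0,0,0,0.01,0,0,0,0,0,0,0.01]
}}

```text
t: 26.17
tcp_pos: [0.5874, 0.1567, 0.0987]
orientation: [0.0, 0.998, -0.064, 0.006]
contact_force: [0.3, -0.5, -2.4]
opening: 0.196
grasp_force: 78.3
```

Request:
{"method": "drive_tool", "body": {
  "motion": [-0.001,0,0,0,0,0,0.01,0,0,0,0,0,0,0.01]
}}

```text
t: 26.33
tcp_pos: [0.5863, 0.1568, 0.0986]
orientation: [0.0, 0.998, -0.064, 0.005]
contact_force: [0.5, -0.6, -1.2]
opening: 0.196
grasp_force: 78.3
```

Request:
{"method": "drive_tool", "body": {
  "motion": [-0.0007,0,0,0,0,0,0.01,0,0,0,0,0,0,0.01]
}}

```text
t: 26.5
tcp_pos: [0.5858, 0.157, 0.0986]
orientation: [0.0, 0.998, -0.064, 0.005]
contact_force: [0.9, -0.2, -2.7]
opening: 0.2
grasp_force: 78.3
```

```bash
python3 -c "
from pw import *
pw('w11')"
```

```text
t 26.5 tcp [0.5858 0.157  0.0986] j6 -2.75 open 0.2
nose in,left,up mm [88.7 -0.3  1.7]
tail in,left,up mm [-11.3  -0.4   1.6]
yaw err 0.04 pitch(nose down+) -0.06 roll -0.01 F in,left,up [ 0.93 -0.08 -2.7 ] torque [-0.011 -0.116  0.001]
[(0.81, [125.0, 15.0, 212.0, 162.0])]
[([159, 20, 45, 116, 2514], [179.9, 64.5])]
```

Request:
{"method": "drive_tool", "body": {
  "motion": [-0.0006,0,0,0,0,0,0.01,0,0,0,0,0,0,0.01]
}}

```text
t: 26.77
tcp_pos: [0.5856, 0.1571, 0.0987]
orientation: [0.0, 0.998, -0.064, 0.006]
contact_force: [5.2, 0.4, -3.0]
opening: 0.199
grasp_force: 78.2
```

Request:
{"method": "drive_tool", "body": {
  "motion": [-0.0006,0,0,0,0,0,0.01,0,0,0,0,0,0,0.01]
}}

```text
t: 26.93
tcp_pos: [0.5855, 0.1572, 0.0988]
orientation: [0.0, 0.998, -0.065, 0.006]
contact_force: [7.9, 0.4, -2.6]
opening: 0.199
grasp_force: 78.0
```

The catch holds, with +8 N of pull at 3.5 mm of draw-back. I'll relax forward, set the cassette down on the floor and let go.

Request:
{"method": "drive_tool", "body": {
  "motion": [0.0015,0,0,0,0,0,0.01,0.0015,0,0,0,0,0,0.01,0.0005,0,0,0,0,0,0.01,0,0,0.0007,0,0,0,0.01,0,0,0,0,0,0,0.01]
}}

```text
t: 27.35
tcp_pos: [0.5876, 0.1567, 0.0976]
orientation: [0.0, 0.998, -0.064, 0.005]
contact_force: [-0.3, 0.6, -1.4]
opening: 0.195
grasp_force: 78.4
```

Request:
{"method": "drive_tool", "body": {
  "motion": [0,0,0.0007,0,0,0,0.01,0,0,0,0,0,0,0.01]
}}

```text
t: 27.52
tcp_pos: [0.5878, 0.1568, 0.0971]
orientation: [0.0, 0.998, -0.064, 0.005]
contact_force: [-0.0, 1.5, -0.6]
opening: 0.192
grasp_force: 78.6
```

Request:
{"method": "drive_tool", "body": {
  "motion": [0,0,0.0004,0,0,0,0.01,0,0,0,0,0,0,0.01]
}}

```text
t: 27.68
tcp_pos: [0.5878, 0.1567, 0.097]
orientation: [0.0, 0.998, -0.064, 0.005]
contact_force: [-1.1, 0.1, 0.2]
opening: 0.195
grasp_force: 78.8
```

Request:
{"method": "drive_tool", "body": {
  "motion": [0,0,0,0,0,0,0.02,0,0,0,0,0,0,0.03,0,0,0,0,0,0,0.045,0,0,0,0,0,0,0.06,0,0,0,0,0,0,0.06,0,0,0,0,0,0,0.06],
  "newtons": 20
}}

```text
t: 28.18
tcp_pos: [0.5879, 0.1568, 0.0968]
orientation: [0.0, 0.998, -0.064, 0.005]
contact_force: [-0.8, -0.6, 0.1]
opening: 0.702
grasp_force: 0.0
```

Request:
{"method": "drive_tool", "body": {
  "motion": [0,0,-0.01,0,0,0,0.06,0,0,-0.02,0,0,0,0.06,0,0,-0.03,0,0,0,0.06,0,0,-0.04,0,0,0,0.06,0,0,-0.03,0,0,0,0.06,-0.02,0,0,0,0,0,0.06,-0.02,0,0,0,0,0,0.06,0,0,0,0,0,0,0.06,0,0,0,0,0,0,0.06]
}}

```text
t: 28.93
tcp_pos: [0.5466, 0.1622, 0.2275]
orientation: [0.0, 0.998, -0.064, 0.006]
contact_force: [0.8, -0.1, -0.2]
opening: 0.703
grasp_force: 0.0
```

Run:
```python
from pw import *
pw('w12'); im=np.load('w12.npy'); save(cv2.resize(im[:300,120:520],None,fx=2,fy=2,interpolation=cv2.INTER_CUBIC),'w12.png')
```

```text
t 28.93 tcp [0.5466 0.1622 0.2275] j6 -2.72 open 0.703
nose in,left,up mm [ 49.2   0.3 130.8]
tail in,left,up mm [-5.080e+01  1.000e-01  1.306e+02]
yaw err 0.09 pitch(nose down+) -0.11 roll 0.02 F in,left,up [ 0.84 -0.02 -0.23] torque [0.022 0.038 0.022]
[(0.62, [222.0, 19.0, 258.0, 99.0])]
[([235, 22, 25, 63, 768], [245.3, 46.6]), ([580, 198, 40, 48, 1101], [598.2, 224.0])]
```

View pics/w12.png

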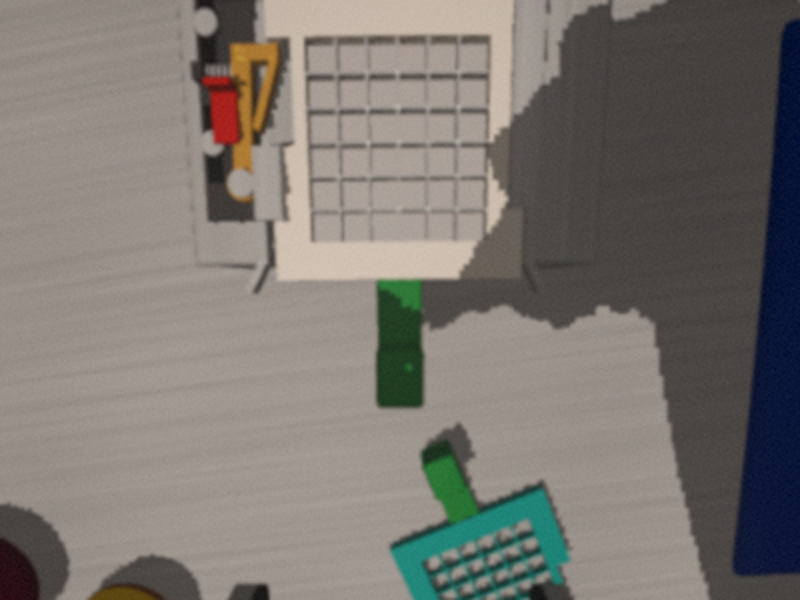

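The cassette lies flat between the guides with its frame's back edge at crop row 278. The brass pawl at crop (255,90) has swung into the notch behind the tooth, and the gripper is clear. I'm handing in.

```bash
python3 -c "
from rig import close_job
print(close_job())"
```

```text
the job is handed in; nothing more can be done
None
```

The coarse cassette is in the dicer and latched: it stopped firm with the pawl swung in behind its tooth, the catch held a tug of about 8 N, and I let go and handed the job in at about 29 s.

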